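Clamp a spindle under a swing stirrup

TASK

Clamp the spindle down in its V-blocks: swing the flat-lying stirrup up until it stands fully upright over the spindle, then screw its knurled thumbscrew down (clockwise seen from above), regripping as often as needed, until it is fully tight on the spindle. Let go of everything, and leave the spindle lying in its V-blocks and the other things on the bench where they are.

Things in the scene. Friction and masses are not known exactly. Their poses are not given: they have to be found in the camera images.
- fixture: Fixed grey plate, 130 x 200 x 12 mm, carrying two dark steel V-blocks (60 mm wide, tops 62 mm above the bench). Origin at bench level under the stirrup's hinge, which is also the middle of the first V-block; z up. The hinge line runs along this frame's x axis, 35 mm above the bench; flat, the stirrup lies towards -y; the spindle runs along +y.
- bail (a joint): Angle (rad) of the steel stirrup about its hinge: 0 lying flat towards the fixture's -y, growing as its crossbar rises, 1.571 upright over the spindle (hard stop). The hinge is stiff (about 0.35 N m of friction), so the stirrup stays where it is left.
- crossbar_mid (a point): Middle of the stirrup's round crossbar (12 mm diameter, 170 mm long, parallel to the hinge line, 105 mm from it), inside a 24 mm boss that the thumbscrew passes through. Two side arms, 8 x 12 mm, centred 41 mm either side, join it to the hinge; its ends stand 40 mm out beyond the arms as handles.
- handle_right (a point): Point on the axis of the crossbar's round handle end (12 mm diameter) on the fixture's +x side, 65 mm from the middle and 105 mm from the hinge line, free for 18 mm either way along the bar. 35 mm above the bench when the stirrup is flat. Moves with the stirrup.
- handle_left (a point): The same point on the handle end on the fixture's -x side.
- screw (a joint): Turning angle (rad) of the thumbscrew in the middle of the crossbar: grows when turned clockwise as seen from above with the stirrup upright; 10.0 is fully tight (hard stop; its foot begins to press on the spindle at about 9.5). Lead 7 mm a turn: the whole screw moves 7 mm nearer the spindle each turn. Friction about 0.04 N m; it stays where it is left.
- knob_grip (a point): Point on the axis of the thumbscrew's round dark knurled knob (31 mm diameter, 34 mm long), 10 mm below its outer end face, a good height to grip. The knob lies outside the crossbar on the far side from the hinge. Upright and tight, this point is 175 mm above the bench and the knob's underside is 3 mm above the crossbar's boss.
- foot: Brass disc, 18 mm diameter, 6 mm thick, at the inner end of the thumbscrew; it presses on the spindle's top when tight and does not turn. Origin on the hinge line when the screw is fully backed off.
- spindle_clamp (a point): Point on top of the steel spindle (30 mm diameter shaft, 135 mm long, with a 44 mm flange and taper nose beyond the second V-block), about over the hinge line, where the foot comes down; about 78 mm above the bench. The spindle is loose in the V-blocks, about 0.7 kg.
- toolholder: Bystander: standing steel taper toolholder, 62 mm wide, 95 mm tall, origin at its underside. Leave alone.
- collar: Bystander: black collar, 60 mm outside, 38 mm tall, origin at its underside. Leave alone.
- setblock: Bystander: steel setting block 50 x 75 x 25 mm with two holes, origin at its underside. Leave alone.
- wrench: Bystander: steel wrench lying flat. Leave alone.
- spindle: The spindle as a whole; origin on its axis near the hinge line, 18 mm from the shaft's plain end, y along the shaft towards the flange.
There are look-alikes about, which are no part of the job. Leave any orange look-alike of the spindle alone.

How it is judged:
On the way, in this order (a step that is already met when the one before it is completed fails the run):
1. the stirrup stands upright (value of joint bail above 1.47 rad), for 0.2 s.
2. the thumbscrew is screwed down tight on the spindle, the stirrup upright (value of joint screw above 9.6 rad and value of joint bail above 1.47 rad and contact force between foot and spindle above 2 N), for 0.2 s.
At the end, for the whole second after the job is handed in: The stirrup is upright (within 0.1 rad), the thumbscrew is within 0.4 rad of its stop with its foot pressing on the spindle with over 2 N, and the spindle is at rest within 8 mm of where it lay (all of step 2 and distance of spindle_clamp from where it was at the start of the episode below 0.008 m and linear speed of spindle below 0.02 m/s); the robot touches nothing.
It fails at once if the toolholder is moved by more than 20 mm (distance of toolholder from where it was at the start of the episode above 0.02 m).
It fails at once if the collar is moved by more than 20 mm (distance of collar from where it was at the start of the episode above 0.02 m).
It fails at once if the setblock is moved by more than 20 mm (distance of setblock from where it was at the start of the episode above 0.02 m).
It fails at once if the wrench is moved by more than 20 mm (distance of wrench from where it was at the start of the episode above 0.02 m).
It fails at once if the spindle is knocked more than 15 mm from its place (distance of spindle_clamp from where it was at the start of the episode above 0.015 m).
It also fails if it takes over 72 s, if anything falls off the work surface, if the arm or the gripper's body presses on something with over 40 N, if the wrist force passes 120 N, or if a joint passes its speed limit or range.

ROBOT

A 7-joint arm with a two-finger parallel gripper is mounted at the origin on the work surface. World frame = base frame: x ahead of the robot, y to its left, z up, the work surface at z = 0. Lengths are in m, angles in rad, forces in N, time in s.
With the tool pointing down it reaches from about 0.425 to 0.875 m from the base axis. Payload 9.9 kg.
Tool frame: the origin (TCP) lies at the very end of the fingers, on their centre line; the grasp point (between the pads) lies 19 mm behind it; z points along the fingers, y is the line along which they close (so a half turn about z gives the same grasp; the last joint's range is limited). The gripper opens to 85 mm and grips with 20 to 120 N. Pads are 22 mm wide; open, the fingers measure 114 mm over their backs; the gripper's body (76 mm by 85 mm) begins 54 mm behind the grasp point. The pads swing forward as they close: fully open they stand 13 mm farther back than shut.
Start: joints at [1.111, 0.576, 0.025, 1.437, -0.015, 1.129, -0.057], TCP at [0.248, -0.628, 0.195] pointing down, gripper open.
Joint ranges: [-2.76, 2.76], [-0.34, 2.15], [-1.52, 1.57], [0.19, 2.46], [-1.09, 4.23], [0.17, 1.99], [-2.82, 2.82]. Speed limits (rad/s): [2.22, 2.22, 3.01, 3.01, 3.14, 3.14, 3.14].

INTERFACE

Orientations are given as a unit quaternion [w, x, y, z].
In Python, from plant import get_state, snapshot, camera_params, hand_in gives the robot as it stands. The module is installed in compiled form; this text tells all that it offers.
- The arm moves only by the shell command python3 -m creep 'ROWS' [OPENING]. ROWS is JSON, a list of rows, each a list of 2 entries, a list of its own where there are three numbers: the shift along the world's x, y, z in units of 50 mm (1.0 is 50 mm), then the turn, a rotation vector about the world's x, y, z in rad. In form: [[[tx, ty, tz], [ax, ay, az]], ...]. A call has 1 to 10 rows; each row shifts and turns the commanded pose from where the row before left it; what a row does not reach is not made up. A row lasts 1/8 s, in which the tool goes at most 62.5 mm and 10.7 degrees, less where a joint would pass 70% of its speed; a pose out of reach is approached as far as the arm can. A call is refused whole if a number of a shift passes 1 or a number of a turn 0.188, either way. A call with a gripper value outside its range is refused whole. OPENING is the closure, from -1 (fully open) to 1 (shut), set as the call begins (- or left out, the last holds). The fingers move at their own pace and stop on an object; the grip force is fixed at half the most. Time passes only in rows, so rows that do not move let the fingers close. It gives the time, the measured TCP pose, the force, the opening and the grip force at its end, in the units of the state.
- get_state(): the state, without advancing time (a new reading comes with each control period).
- snapshot(name): name is "scene" or "top"; returns the picture (420x560x3 uint8, red, green, blue); there is no depth.
- camera_params(name): a dict with "mtx" (3x3 intrinsics, pixels), "distortion" ([k1, k2, p1, p2, k3] as OpenCV has them; the pictures are not rectified), "R" (3x3) and "t" (3): a world point X has camera coordinates R X + t. Camera axes: x right, y down, z forward; pixel columns grow to the right and rows downward; lengths in m; the calibration is good to about 2 mm. A picture is of the moment at which its call begins. camera_params takes no time and is no camera call.
- hand_in(): hands the job in; it is judged then, once.
The state is a dict: "time_s": time; "joints": joint angles; "qvel": joint speeds; "effort": joint torques, N m; "tcp_pos": TCP position; "ee_rot": TCP orientation; "wrist_force": force on the tool from outside, world axes, zero at the start; "moment": the same for the moment, N m; "gripper_width": opening from 0.0 (shut) to 1.0 (fully open); "grasp_force": force on a finger pad.
Only numpy, scipy, OpenCV 4.12 (cv2) and the standard library are available. Lean on these libraries where they do the work, as an engineer would, in place of code of your own. Each camera call takes 0.05 s, during which the arm holds its last target. There are 200 camera calls.

## Working session

There is one attempt and no reset: what is moved stays moved. The work goes in short steps, Python scripts to look and compute and a shell command to move; the robot and the scene stay as the last step left them, time stands still between calls to the robot, and variables do not carry over. Pictures are saved under pics/ and viewed, at most 10 in all, crops included, and the job is handed in when it is done.

```bash
mkdir -p pics
python3 - <<'E'
from plant import *
import cv2
for n in("scene","top"):
    cv2.imwrite(f"pics/{n}0.png",snapshot(n)[:,:,::-1]); c=camera_params(n); print(n,c["mtx"],c["distortion"],-c["R"].T@c["t"],c["R"][2])
s=get_state();print(s["tcp_pos"],s["ee_rot"],s["time_s"])
E
```

```text
scene [[400.03347771   0.         279.75227408]
 [  0.         400.03347771 206.11336537]
 [  0.           0.           1.        ]] [0.02227194 0.         0.         0.         0.        ] [ 0.92924858 -0.12509363  0.65284795] [-0.47363516  0.36456903 -0.80172262]
top [[456.39380466   0.         271.47710362]
 [  0.         456.39380466 212.97219023]
 [  0.           0.           1.        ]] [-0.04951885  0.          0.          0.          0.        ] [0.50914233 0.11332496 0.917511  ] [ 0.09804286  0.00290569 -0.99517795]
[ 0.24758076 -0.62746807  0.19422925] [-7.18427810e-04  9.82395992e-01  1.86808927e-01 -1.53605981e-04] 0.1
```

View pics/scene0.png

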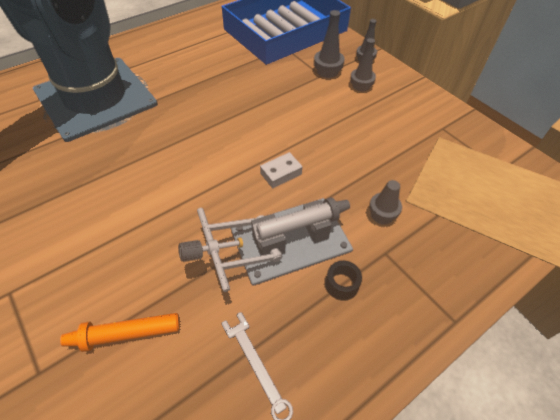

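View pics/top0.png

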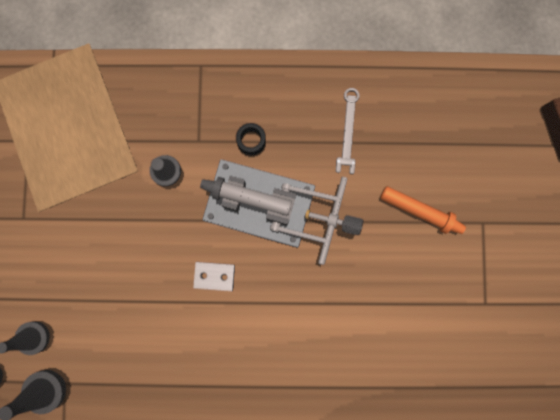

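The top view shows the stirrup's crossbar from (343,180) to (323,262), the knob at (352,226), the plate around (258,205) and the spindle's axis from (225,190) to (290,205). The look-alike is the orange spindle at (425,212), and it stays untouched. Next is a close crop and the ray casts.

```bash
cat > h.py <<'E'
import numpy as np, cv2
from plant import *
def ray(n,p):
    c=camera_params(n);u=cv2.undistortPoints(np.array([[p]],float),c["mtx"],np.array(c["distortion"])).ravel()
    R=np.array(c["R"]);return -R.T@c["t"],R.T@np.r_[u,1]
def onz(n,p,z):
    o,d=ray(n,p);return o+d*(z-o[2])/d[2]
def tri(p,q):
    A=np.zeros((3,3));b=np.zeros(3)
    for n,x in(("top",p),("scene",q)):
        o,d=ray(n,x);d=d/np.linalg.norm(d);M=np.eye(3)-np.outer(d,d);A+=M;b+=M@o
    return np.linalg.solve(A,b)
def px(n,X):
    c=camera_params(n);return cv2.projectPoints(np.array([X],float),cv2.Rodrigues(np.array(c["R"]))[0],np.array(c["t"]),c["mtx"],np.array(c["distortion"]))[0].ravel()
E
python3 - <<'E'
from h import *
t=cv2.imread("pics/top0.png");s=cv2.imread("pics/scene0.png")
a=cv2.resize(t[145:280,195:380],None,fx=4,fy=4,interpolation=cv2.INTER_CUBIC)
cv2.imwrite("pics/c1.png",a)
b=cv2.resize(s[185:300,170:370],None,fx=4,fy=4,interpolation=cv2.INTER_CUBIC)
cv2.imwrite("pics/c2.png",b)
E
```

```text
(no output)
```

View pics/c1.png

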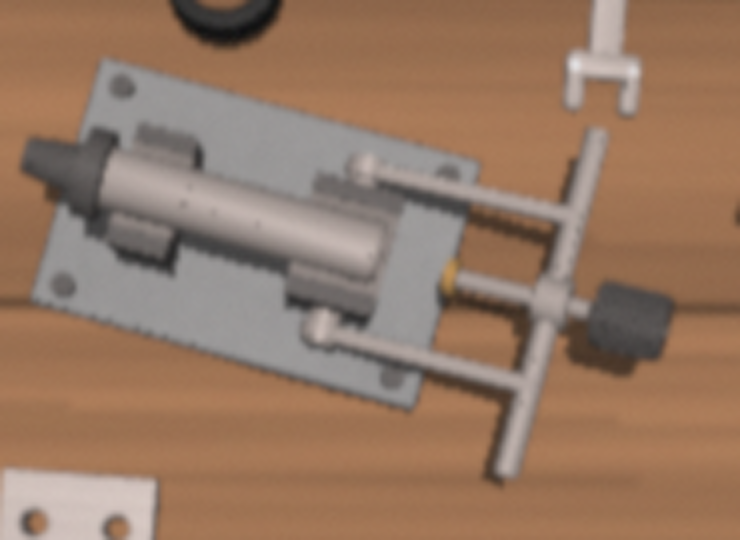

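View pics/c2.png

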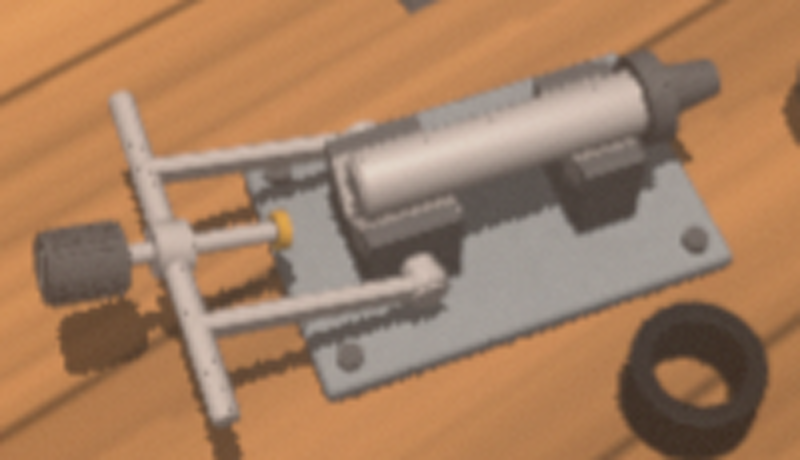

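The crops confirm the choice: a grey stirrup with a dark knob and a brass foot. The crossbar ends are at top (344.3,177.5)/(321.8,263.8) and scene (226,288.5)/(200.5,209), and the wrench jaw comes close to the upper handle end.

Run:
```python
from h import *
np.set_printoptions(precision=4,suppress=True)
T=lambda x,y:(195+x/4-.375,145+y/4-.375); S=lambda x,y:(170+x/4-.375,185+y/4-.375)
for nm,a,b,z in(("end+x",(597,132),(226,414),.035),("end-x",(508,472),(121,98),.035),("hubA",(363,166),(424,270),.035),("hubB",(320,328),None,.035),("boss",(550,300),(173,240),.035),("knob",(632,321),(83,262),.035)):
    print(nm,onz("top",T(*a),z),*( (onz("scene",S(*b),z),tri(T(*a),S(*b))) if b else ()))
for nm,a in(("p1",(105,60)),("p2",(478,163)),("p3",(412,408)),("p4",(35,300))): print(nm,onz("top",T(*a),.012))
for nm,a in(("spEnd",(370,258)),("spFl",(110,178))): print(nm,onz("top",T(*a),.063))
for nm,a in(("wrenchjaw",(572,108)),("jaw2",(630,112))): print(nm,onz("top",T(*a),.008))
```

```text
end+x [ 0.6668 -0.0255  0.035 ] [ 0.6492 -0.0177  0.035 ] [ 0.6617 -0.0218  0.0619]
end-x [0.5008 0.0187 0.035 ] [0.481 0.028 0.035] [0.501  0.0214 0.0623]
hubA [0.649  0.0891 0.035 ] [0.6419 0.0895 0.035 ] [0.6468 0.088  0.0437]
hubB [0.5696 0.1096 0.035 ]
boss [ 0.584  -0.0019  0.035 ] [0.5635 0.0076 0.035 ] [0.5813 0.0016 0.0647]
knob [ 0.5741 -0.0417  0.035 ] [ 0.55   -0.0303  0.035 ] [ 0.5715 -0.0357  0.0699]
p1 [0.7059 0.219  0.012 ]
p2 [0.6546 0.0308 0.012 ]
p3 [0.5318 0.0637 0.012 ]
p4 [0.584  0.2516 0.012 ]
spEnd [0.6008 0.0864 0.063 ]
spFl [0.638  0.2096 0.063 ]
wrenchjaw [ 0.6838 -0.0172  0.008 ]
jaw2 [ 0.682  -0.0466  0.008 ]
```

Run:
```python
from h import *
np.set_printoptions(precision=4,suppress=True)
T=lambda x,y:(195+x/4-.375,145+y/4-.375); S=lambda x,y:(170+x/4-.375,185+y/4-.375)
for nm,a,b in(("p2",(478,163),(335,396)),("p1",(105,60),(731,262)),("bolt",(122,87),(695,238)),("bolt2",(447,172),(350,356)),("foot",(449,279),(281,229)),("armA-join",(572,214),(203,322)),("spEnd axis top",(375,243),(355,180)),("flangeTip",(30,157),(712,80))):
    print(nm,tri(T(*a),S(*b)))
for nm,a in(("bolt",(122,87)),("b2",(447,172)),("b3",(391,376)),("b4",(63,286))): print(nm,onz("top",T(*a),.014))
```

```text
p2 [0.656  0.0305 0.0045]
p1 [0.7078 0.2201 0.0028]
bolt [0.6918 0.21   0.0128]
bolt2 [0.649  0.0456 0.0145]
foot [0.5927 0.0474 0.0449]
armA-join [ 0.6222 -0.0088  0.0645]
spEnd axis top [0.6057 0.0819 0.0702]
flangeTip [0.649  0.2491 0.0587]
bolt [0.6917 0.2099 0.014 ]
b2 [0.6496 0.0465 0.014 ]
b3 [0.5475 0.0742 0.014 ]
b4 [0.5909 0.2375 0.014 ]
```

The stirrup starts a little raised, at about 0.26 rad. My estimates are hinge at (.608,.0985,.035), fixture yaw −15.2°, and crossbar middle at (.5815,.0005,.062). I'll grip the left handle at about (.516,.018), since the wrench lies next to the right one.

```bash
python3 -m creep '[[[0.38,0.92,0],[0,0,-0.064]],[[0.38,0.92,0],[0,0,-0.064]],[[0.38,0.92,0],[0,0,-0.064]],[[0.38,0.92,0],[0,0,-0.064]],[[0.38,0.92,0],[0,0,-0.064]],[[0.38,0.92,0],[0,0,-0.064]],[[0.38,0.92,0],[0,0,-0.064]],[[0.38,0.92,0],[0,0,-0.064]],[[0.38,0.92,0],[0,0,-0.064]],[[0.38,0.92,0],[0,0,-0.064]]]' -1
cat > st.py <<'E'
from h import *
from scipy.spatial.transform import Rotation as Ro
np.set_printoptions(precision=4,suppress=True)
s=get_state();q=s["ee_rot"];R=Ro.from_quat([q[1],q[2],q[3],q[0]]).as_matrix()
print("t",s["time_s"],"tcp",s["tcp_pos"],"toolZ",R[:,2],"yaw_y",np.degrees(np.arctan2(R[1,1],R[0,1])),"j",np.array(s["joints"]),"F",s["wrist_force"],"M",s["moment"],"w",s["gripper_width"],s["grasp_force"])
E
python3 st.py
```

```text
time_s: 1.35
tcp_pos: [0.4381, -0.1663, 0.1949]
ee_rot: [0.0, 0.991, -0.133, -0.0]
wrist_force: [0.2, -0.5, -0.4]
gripper_width: 1.002
grasp_force: 0.0
t 1.35 tcp [ 0.4381 -0.1663  0.1949] toolZ [-0.0001 -0.     -1.    ] yaw_y -105.25874837873855 j [ 0.2122  0.2718  0.0652  1.962  -0.0221  0.9086 -1.5485] F [ 0.2408 -0.4524 -0.3978] M [-0.0107  0.0021 -0.0583] w 1.002148307769704 0.0
```

```bash
python3 -m creep '[[[0.39,0.92,0],[0,0,0]],[[0.39,0.92,0],[0,0,0]],[[0.39,0.92,0],[0,0,0]],[[0.39,0.92,0],[0,0,0]],[[0,0,-0.9],[0,0,0]],[[0,0,-0.9],[0,0,0]],[[0,0,0],[0,0,0]]]'
python3 - <<'E'
from h import *
import st
for n,(x0,y0) in(("top",(250,170)),("scene",(110,150))):
    im=snapshot(n)[:,:,::-1][y0:y0+150,x0:x0+190]
    cv2.imwrite(f"pics/d_{n}.png",cv2.resize(im,None,fx=2,fy=2,interpolation=cv2.INTER_CUBIC))
a=cv2.imread("pics/d_top.png");b=cv2.imread("pics/d_scene.png");cv2.imwrite("pics/d.png",np.hstack([a,b]))
E
```

```text
time_s: 2.22
tcp_pos: [0.5132, 0.016, 0.1025]
ee_rot: [0.001, 0.991, -0.132, -0.003]
wrist_force: [0.9, -0.2, 0.9]
gripper_width: 1.001
grasp_force: 0.0
t 2.225 tcp [0.5132 0.016  0.1025] toolZ [-0.0065 -0.0007 -1.    ] yaw_y -105.11827871566389 j [-0.1151  0.4524 -0.0104  1.9716  0.0067  0.7241 -1.9642] F [ 0.9241 -0.2133  0.8932] M [0.0241 0.0026 0.0059] w 1.0012854725323068 0.0
```

View pics/d.png

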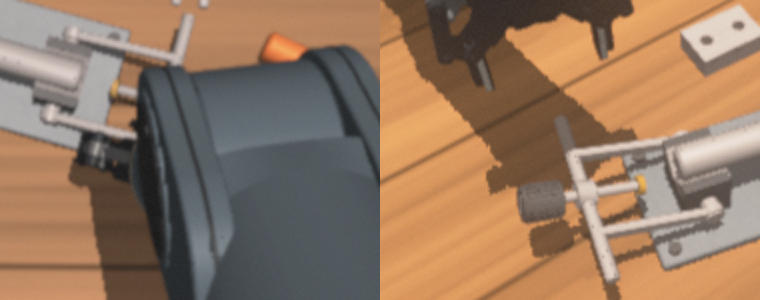

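The scene crop shows both open fingers, tips at (487,88) and (603,55), straddling the handle end at (562,125). I'll go down and grip.

```bash
python3 -m creep '[[[0.03,0.02,-0.6],[0,0,0]],[[0,0,-0.6],[0,0,0]],[[0,0,0],[0,0,0]],[[0,0,0],[0,0,0]]]'; python3 -m creep '[[[0,0,0],[0,0,0]],[[0,0,0],[0,0,0]],[[0,0,0],[0,0,0]],[[0,0,0],[0,0,0]],[[0,0,0],[0,0,0]],[[0,0,0],[0,0,0]]]' 1; python3 st.py
```

```text
time_s: 2.82
tcp_pos: [0.5185, 0.017, 0.0469]
ee_rot: [-0.0, 0.991, -0.132, 0.001]
wrist_force: [-0.3, -0.1, 0.3]
gripper_width: 1.0
grasp_force: 0.0
time_s: 3.58
tcp_pos: [0.5172, 0.0171, 0.0449]
ee_rot: [-0.0, 0.991, -0.132, -0.0]
wrist_force: [-0.5, -0.3, -0.6]
gripper_width: 0.003
grasp_force: 0.0
t 3.575 tcp [0.5172 0.0171 0.0449] toolZ [-0.0001  0.     -1.    ] yaw_y -105.13869883963923 j [-0.1155  0.54   -0.012   2.0243  0.0112  0.5775 -1.9702] F [-0.4945 -0.2762 -0.6131] M [ 0.0038  0.0584 -0.0616] w 0.003146548522022257 0.0
```

The gripper closed on nothing, so I'll look.

Run:
```python
from h import *
im=snapshot("scene")[:,:,::-1][160:300,130:290]
cv2.imwrite("pics/e.png",cv2.resize(im,None,fx=4,fy=4,interpolation=cv2.INTER_CUBIC))
s=get_state();print(px("scene",s["tcp_pos"]),px("scene",np.array(s["tcp_pos"])+[0,0,.019]),px("scene",(.5157,.0183,.062)),px("scene",(.5157,.0183,.035)))
```

```text
[203.74392001 221.61388059] [202.29718581 215.6218746 ] [202.60260157 215.36974723] [204.6240988  223.78731482]
```

View pics/e.png

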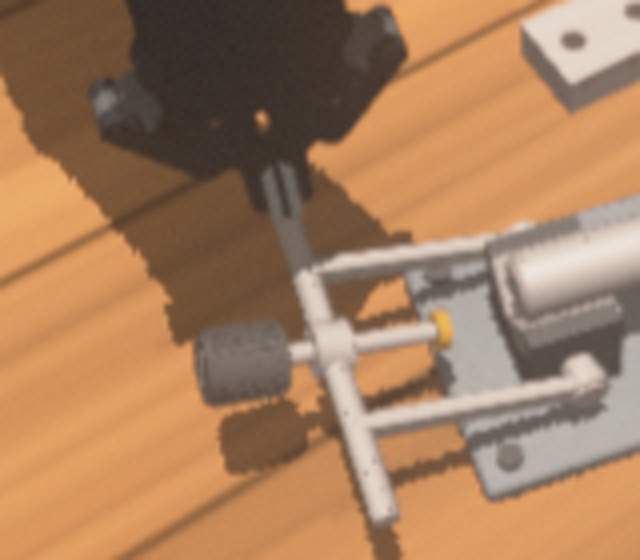

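Run:
```python
from h import *
np.set_printoptions(precision=4,suppress=True)
print("open mid",px("scene",(.5132,.016,.1155)),px("scene",(.5132,.016,.1025)))
for z in(.035,.045,.055,.064): print(z,onz("scene",(201.2,213.7),z))
x=np.array([.965,-.262,0])
for m in((.5815,.0005,.062),(.584,-.003,.035)):
    for k in(-.085,0,.085): print(m,k,px("scene",np.array(m)+k*x),px("top",np.array(m)+k*x))
```

```text
open mid [196.2826 196.7835] [197.4298 201.4342]
0.035 [0.4919 0.0246 0.035 ]
0.045 [0.499  0.0222 0.045 ]
0.055 [0.506  0.0198 0.055 ]
0.064 [0.5124 0.0176 0.064 ]
(0.5815, 0.0005, 0.062) -0.085 [200.2815 208.3225] [320.98   263.4755]
(0.5815, 0.0005, 0.062) 0 [212.8162 245.8206] [332.7033 219.7359]
(0.5815, 0.0005, 0.062) 0.085 [227.1696 288.8874] [344.1481 176.812 ]
(0.584, -0.003, 0.035) -0.085 [201.3786 218.6171] [321.3108 262.013 ]
(0.584, -0.003, 0.035) 0 [213.6373 255.7848] [332.6715 219.6246]
(0.584, -0.003, 0.035) 0.085 [227.6254 298.3263] [343.7703 178.0029]
```

In image e the closed finger tips end at about crop (287,215), right on top of the handle and about 10 mm above its axis. So the bar is lower than I estimated relative to the tool. I'll open, go 20 mm lower and close again.

```bash
python3 -m creep '[[[0,0,0],[0,0,0]],[[0,0,0],[0,0,0]],[[0,0,0],[0,0,0]],[[0,0,0],[0,0,0]],[[0,0,-0.2],[0,0,0]],[[0,0,-0.2],[0,0,0]],[[0,0,0],[0,0,0]]]' -1; python3 -m creep '[[[0,0,0],[0,0,0]],[[0,0,0],[0,0,0]],[[0,0,0],[0,0,0]],[[0,0,0],[0,0,0]],[[0,0,0],[0,0,0]],[[0,0,0],[0,0,0]]]' 1; python3 st.py
```

```text
time_s: 4.5
tcp_pos: [0.5164, 0.0171, 0.0238]
ee_rot: [0.0, 0.991, -0.132, -0.001]
wrist_force: [-0.4, -0.1, 0.4]
gripper_width: 0.998
grasp_force: 0.0
time_s: 5.25
tcp_pos: [0.5174, 0.0172, 0.0251]
ee_rot: [-0.0, 0.991, -0.132, 0.0]
wrist_force: [-0.3, -0.1, 1.3]
gripper_width: 0.103
grasp_force: 58.6
t 5.25 tcp [0.5174 0.0172 0.0251] toolZ [ 0.0003  0.0002 -1.    ] yaw_y -105.13633903642898 j [-0.1155  0.572  -0.0123  2.0403  0.0129  0.529  -1.9719] F [-0.25   -0.1462  1.3212] M [ 0.2216 -0.018  -0.0354] w 0.10262128888678167 58.641902804374695
```

```bash
python3 -m creep '[[[0,0,0],[0,0,0]],[[0,0,0],[0,0,0]],[[0,0,-0.18],[0,0,0]],[[0,0,0],[0,0,0]],[[0,0,0],[0,0,0]]]' 0.2; python3 -m creep '[[[0,0,0],[0,0,0]],[[0,0,0],[0,0,0]],[[0,0,0],[0,0,0]],[[0,0,0],[0,0,0]],[[0,0,0],[0,0,0]]]' 1; python3 st.py
```

```text
time_s: 5.88
tcp_pos: [0.5171, 0.0171, 0.0158]
ee_rot: [0.0, 0.991, -0.132, -0.0]
wrist_force: [0.4, 0.2, -0.8]
gripper_width: 0.397
grasp_force: 0.0
time_s: 6.5
tcp_pos: [0.5174, 0.0172, 0.0161]
ee_rot: [-0.0, 0.991, -0.132, 0.0]
wrist_force: [-0.2, 0.6, 1.2]
gripper_width: 0.112
grasp_force: 58.5
t 6.5 tcp [0.5174 0.0172 0.0161] toolZ [ 0.0003  0.0001 -1.    ] yaw_y -105.13152901408836 j [-0.1155  0.587  -0.0122  2.047   0.0138  0.5073 -1.9726] F [-0.1751  0.6227  1.2362] M [ 0.202  -0.0645 -0.0025] w 0.11194658879934608 58.522523045539856
```

The grip is solid at 58 N with the bar at about z 0.035, so the stirrup was flat. I'll follow the first half of the arc about the hinge.

```bash
python3 -m creep '[[[0.007,0.025,0.328],[0,0,0]],[[0.02,0.074,0.32],[0,0,0]],[[0.033,0.122,0.304],[0,0,0]],[[0.045,0.166,0.281],[0,0,0]],[[0.056,0.207,0.25],[0,0,0]],[[0,0,0],[0,0,0]]]'; python3 st.py
```

```text
time_s: 7.25
tcp_pos: [0.5257, 0.0487, 0.0902]
ee_rot: [-0.0, 0.991, -0.13, 0.0]
wrist_force: [-0.0, -0.9, 0.2]
gripper_width: -0.003
grasp_force: 0.0
t 7.25 tcp [0.5257 0.0487 0.0902] toolZ [ 0.0003  0.0007 -1.    ] yaw_y -104.9659688001679 j [-0.1751  0.4838 -0.0081  1.9562  0.0048  0.7012 -2.0179] F [-0.0152 -0.9102  0.243 ] M [-0.0625 -0.0195  0.0087] w -0.0033387115725687236 0.0
```

The bar slipped out, so I'll look again.

Run:
```python
from h import *
np.set_printoptions(precision=4,suppress=True)
im=snapshot("scene")[:,:,::-1]
cv2.imwrite("pics/f_full.png",im)
cv2.imwrite("pics/f.png",cv2.resize(im[160:300,130:290],None,fx=4,fy=4,interpolation=cv2.INTER_CUBIC))
s=get_state();print(px("scene",s["tcp_pos"]))
```

```text
[217.3822 201.9598]
```

View pics/f.png

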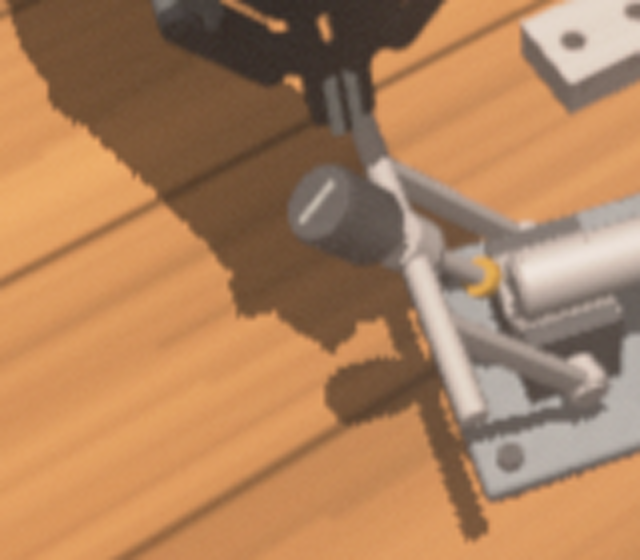

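The stirrup now stands at roughly 40°, and the handle slipped out of the pads just at the end. The right bar end is at crop (472,412) and the finger tips are just above the left handle. I'll work out the angle, then push with the closed fingers from the −y side.

Run:
```python
from h import *
np.set_printoptions(precision=4,suppress=True)
x=np.array([.965,-.262,0]);y=np.array([.262,.965,0]);z=np.array([0,0,1])
B=np.array([.5174,.0172,.035])+.0664*x; H=B+.105*y; print("H",H)
f=lambda k,t:H-.105*np.cos(t)*y+.105*np.sin(t)*z+k*x
b=np.array([226.1,288.1])-px("scene",f(.085,0)); print("bias",b)
for t in np.arange(.3,1.0,.1): print(t,px("scene",f(.085,t))+b,f(-.066,t))
print("obs",130+472/4-.4,160+410/4-.4)
```

```text
H [0.609  0.1011 0.035 ]
bias [-2.1657 -8.1122]
0.3 [227.2432 278.9271] [0.519  0.0216 0.066 ]
0.4 [228.918  275.4278] [0.52   0.0251 0.0759]
0.5 [231.2488 271.766 ] [0.5212 0.0295 0.0853]
0.6000000000000001 [234.226  267.9842] [0.5226 0.0348 0.0943]
0.7000000000000002 [237.8286 264.1292] [0.5243 0.0409 0.1026]
0.8000000000000003 [242.0235 260.2517] [0.5261 0.0478 0.1103]
0.9000000000000001 [246.766  256.4048] [0.5282 0.0554 0.1172]
obs 247.6 262.1
```

Run:
```python
from h import *
from scipy.optimize import least_squares
np.set_printoptions(precision=4,suppress=True)
x=np.array([.965,-.262,0]);y=np.array([.262,.965,0]);z=np.array([0,0,1])
P=lambda h,k,t:np.array([h[0],h[1],h[2]])-.105*np.cos(t)*y+.105*np.sin(t)*z+k*x
o1=[(226.1,288.1),(199.9,209.1)];top=[(343.9,177.6),(321.6,262.6)];o2=(247.6,262.1);hub=(275.6,252.1);hubt=(285.4,186.1)
def r(p):
    h=p[:3];e=[]
    for i,k in((0,.085),(1,-.085)): e+=[px("scene",P(h,k,p[3]))-o1[i],px("top",P(h,k,p[3]))-top[i]]
    e+=[px("scene",P(h,.085,p[4]))-o2, px("scene",h+.044*x)-hub, px("top",h+.044*x)-hubt]
    return np.concatenate(e)
s=least_squares(r,[.608,.1,.035,.2,.9]);print(s.x,s.cost,np.round(r(s.x),1))
for k in(-.066,):print(P(s.x,k,s.x[4]),P(s.x,k,s.x[3]),P(s.x,k,1.571))
# fingertip now: ray vs top unavailable
o,d=ray("scene",(130+345/4-.4,160+132/4-.4));tc=np.array(get_state()["tcp_pos"]);
t=np.dot(tc-o,d)/np.dot(d,d);print("tip ray nearest",o+d*t,tc)
o,d=ray("scene",(216.3,192.5));t=(tc[0]-o[0])/d[0];print(o+d*t)
```

```text
[0.6069 0.0997 0.0425 0.1708 0.9014] 5.697932393523186 [ 0.2  0.6  0.5  0.3 -0.3 -0.7 -0.3  1.8 -0.4 -0.6  1.9  1.3  0.6 -0.7]
[0.5261 0.0541 0.1249] [0.5161 0.0171 0.0604] [0.5432 0.117  0.1475]
tip ray nearest [0.5135 0.0523 0.1006] [0.5252 0.047  0.0901]
[0.5252 0.0481 0.1159]
```

The unbiased camera fit gives a stirrup angle of about 0.9 rad now. It also means the stirrup started slightly raised, and the finger tips sit about 20 mm higher than the reported TCP. I'll back off towards −y, drop 25 mm and push the handle towards +y.

```bash
python3 -m creep '[[[-0.09,-0.34,0],[0,0,0]],[[-0.09,-0.34,0],[0,0,0]],[[0,0,-0.25],[0,0,0]],[[0,0,-0.25],[0,0,0]],[[0.09,0.34,0],[0,0,0]],[[0.09,0.34,0],[0,0,0]],[[0.05,0.19,0],[0,0,0]],[[0.05,0.19,0],[0,0,0]],[[0.05,0.19,0],[0,0,0]]]'; python3 st.py
```

```text
time_s: 8.43
tcp_pos: [0.5331, 0.075, 0.067]
ee_rot: [0.001, 0.991, -0.132, 0.0]
wrist_force: [-13.0, -12.5, 42.5]
gripper_width: -0.001
grasp_force: 21.8
t 8.425 tcp [0.5331 0.075  0.067 ] toolZ [ 0.0007 -0.002  -1.    ] yaw_y -105.15482036517953 j [-0.2286  0.5291  0.0003  1.953   0.0031  0.6593 -2.0661] F [-12.9989 -12.5192  42.4675] M [-1.7327  2.1801  0.1641] w -0.0009267956113696758 21.804328858852386
```

An upward force of 42 N means the rising bar has run under the gripper's wider linkage. I'll back off, raise the tool 30 mm and push again gently.

```bash
python3 -m creep '[[[-0.1,-0.38,0],[0,0,0]],[[0,0,0.3],[0,0,0]],[[0,0,0.3],[0,0,0]],[[0.05,0.19,0],[0,0,0]],[[0.05,0.19,0],[0,0,0]]]'; python3 st.py|cut -c1-400; python3 -m creep '[[[0.04,0.15,0],[0,0,0]],[[0.04,0.15,0],[0,0,0]]]'; python3 st.py
```

```text
time_s: 9.05
tcp_pos: [0.5331, 0.0768, 0.0953]
ee_rot: [-0.0, 0.991, -0.131, 0.0]
wrist_force: [0.4, 0.5, -0.2]
gripper_width: 0.001
grasp_force: 0.0
t 9.05 tcp [0.5331 0.0768 0.0953] toolZ [ 0.0005  0.0006 -1.    ] yaw_y -105.09865525640129 j [-0.228   0.4896 -0.0027  1.9246  0.0012  0.7268 -2.0655] F [ 0.4024  0.5202 -0.2429] M [-0.0039  0.059  -0.0094] w 0.0005690130415062104 0.0
time_s: 9.3
tcp_pos: [0.537, 0.09, 0.0953]
ee_rot: [0.001, 0.991, -0.132, 0.0]
wrist_force: [-1.3, -4.0, 7.7]
gripper_width: 0.001
grasp_force: 3.6
t 9.3 tcp [0.537  0.09   0.0953] toolZ [-0.0001 -0.0012 -1.    ] yaw_y -105.16031485870234 j [-0.2531  0.4971 -0.0001  1.9091  0.0018  0.7357 -2.0898] F [-1.303  -4.0367  7.6754] M [-0.9229  0.2453  0.0072] w 0.001092242517244955 3.645661398768425
```

```bash
python3 -m creep '[[[0,0,0.2],[0,0,0]],[[0.03,0.1,0.05],[0,0,0]],[[0.03,0.1,0.05],[0,0,0]]]'; python3 st.py
python3 - <<'E'
from h import *
im=snapshot("scene")[:,:,::-1];cv2.imwrite("pics/g.png",cv2.resize(im[140:300,150:310],None,fx=3.7,fy=3.7,interpolation=cv2.INTER_CUBIC))
E
```

```text
time_s: 9.68
tcp_pos: [0.5399, 0.1008, 0.1103]
ee_rot: [-0.0, 0.991, -0.132, -0.0]
wrist_force: [-0.0, -0.4, -0.2]
gripper_width: 0.0
grasp_force: 0.0
t 9.675 tcp [0.5399 0.1008 0.1103] toolZ [-0.      0.0003 -1.    ] yaw_y -105.13294958843257 j [-0.2695  0.4832 -0.0005  1.8815 -0.0001  0.7768 -2.1049] F [-0.045  -0.4082 -0.2068] M [ 0.0111  0.0007 -0.0202] w 0.0004039213574821152 0.0
```

View pics/g.png

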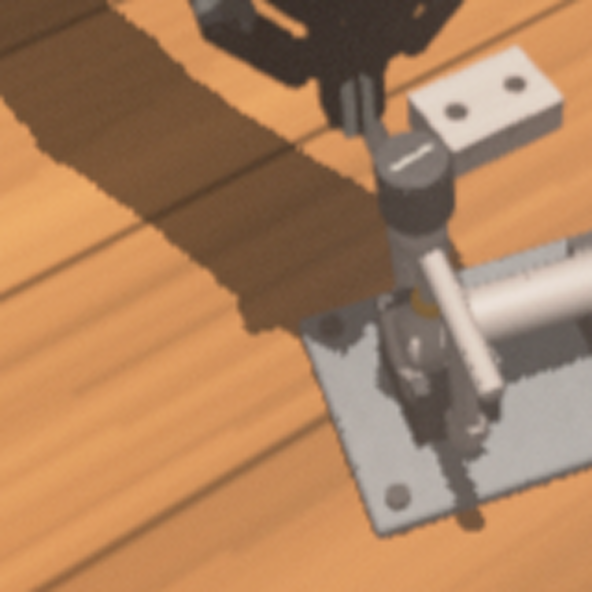

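The stirrup is nearly upright: the knob is on top at crop (412,150) and the right bar end at (490,385). I'll push on gently to the stop.

```bash
python3 - <<'E'
from h import *
np.set_printoptions(precision=4,suppress=True)
x=np.array([.965,-.262,0]);y=np.array([.262,.965,0]);z=np.array([0,0,1]);h=np.array([.6069,.0997,.0425])
for t in(1.2,1.3,1.4,1.5,1.57): print(t,px("scene",h-.105*np.cos(t)*y+.105*np.sin(t)*z+.085*x))
print("obs",150+490/3.7-.4,140+383/3.7-.4)
E
python3 -m creep '[[[0.02,0.08,0],[0,0,0]],[[0,0,0],[0,0,0]]]';python3 -m creep '[[[0.02,0.08,0],[0,0,0]],[[0,0,0],[0,0,0]]]';python3 -m creep '[[[0.02,0.08,0],[0,0,0]],[[0,0,0],[0,0,0]]]'
```

```text
1.2 [264.1583 250.6419]
1.3 [270.4858 247.4239]
1.4 [276.992  244.5023]
1.5 [283.583  241.9184]
1.57 [288.1965 240.3292]
obs 282.0324324324324 243.11351351351348
time_s: 9.98
tcp_pos: [0.5407, 0.1047, 0.1099]
ee_rot: [-0.0, 0.991, -0.131, -0.0]
wrist_force: [0.1, -0.9, 0.1]
gripper_width: -0.004
grasp_force: 0.0
time_s: 10.22
tcp_pos: [0.5418, 0.1087, 0.1101]
ee_rot: [-0.0, 0.991, -0.132, -0.0]
wrist_force: [0.4, 0.4, -0.2]
gripper_width: 0.001
grasp_force: 0.0
time_s: 10.48
tcp_pos: [0.5429, 0.1127, 0.1101]
ee_rot: [-0.0, 0.991, -0.131, 0.0]
wrist_force: [0.5, -0.5, -0.3]
gripper_width: -0.001
grasp_force: 0.0
```

Run:
```python
from h import *
np.set_printoptions(precision=4,suppress=True)
x=np.array([.965,-.262,0]);y=np.array([.262,.965,0]);z=np.array([0,0,1]);h=np.array([.6069,.0997,.0425])
tg=np.array([.5399,.1008,.1103])
g=lambda p:((p[0]-150+.4)*3.7,(p[1]-140+.4)*3.7)
for dz in(0,.02,.03,.04): print("tip",dz,g(px("scene",tg+dz*z)))
for k in(-.085,-.066,-.05): print("bar",k,g(px("scene",h-.105*np.cos(1.49)*y+.105*np.sin(1.49)*z+k*x)))
im=snapshot("scene")[:,:,::-1];a=cv2.resize(im[150:260,215:305],None,fx=4,fy=4,interpolation=cv2.INTER_CUBIC)
im=snapshot("top")[:,:,::-1];b=cv2.resize(im[150:260,240:350],None,fx=4,fy=4,interpolation=cv2.INTER_CUBIC)
cv2.imwrite("pics/i.png",np.hstack([a,b]))
```

```text
tip 0 (np.float64(360.068433175592), np.float64(172.15291207324196))
tip 0.02 (np.float64(357.89046742217045), np.float64(144.61841054478873))
tip 0.03 (np.float64(356.7619827999628), np.float64(130.36066362813744))
tip 0.04 (np.float64(355.6058558933713), np.float64(115.75995659980013))
bar -0.085 (np.float64(358.81447439000004), np.float64(85.32989099374035))
bar -0.066 (np.float64(371.99857930186846), np.float64(114.1570394946496))
bar -0.05 (np.float64(383.4194049119654), np.float64(139.130535927052))
```

View pics/i.png

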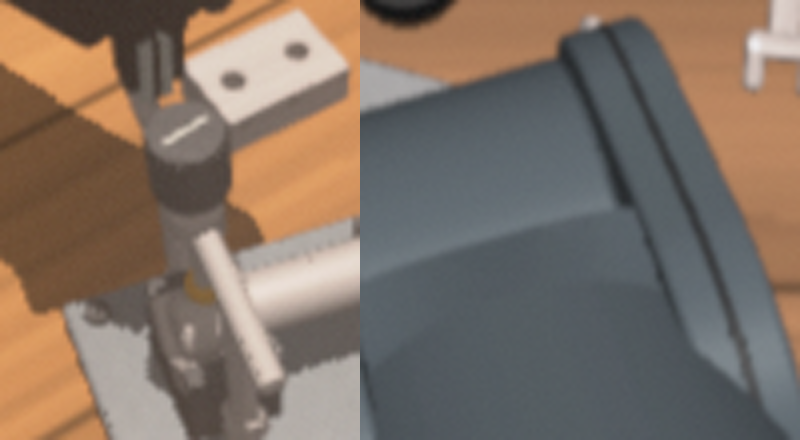

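The fingers now stand right above the left handle, having passed over the bar, and the stirrup is at about 1.45 rad. I'll go back 30 mm, down 25 mm and push again with small steps.

```bash
python3 -m creep '[[[-0.08,-0.29,0.1],[0,0,0]],[[-0.08,-0.29,0],[0,0,0]],[[0,0,-0.3],[0,0,0]],[[0,0,-0.3],[0,0,0]],[[0.05,0.19,0],[0,0,0]],[[0,0,0],[0,0,0]]]'|head -4;  python3 -m creep '[[[0.02,0.08,0],[0,0,0]],[[0,0,0],[0,0,0]]]'|sed -n '2p;4p'; python3 -m creep '[[[0.02,0.06,0],[0,0,0]],[[0,0,0],[0,0,0]]]'|sed -n '2p;4p'
```

```text
time_s: 11.32
tcp_pos: [0.5371, 0.0942, 0.0846]
ee_rot: [-0.0, 0.991, -0.131, -0.001]
wrist_force: [0.5, 0.5, 1.1]
tcp_pos: [0.5381, 0.0965, 0.0852]
wrist_force: [-1.4, -4.2, -3.0]
tcp_pos: [0.5381, 0.0967, 0.0851]
wrist_force: [-4.5, -11.2, 1.7]
```

```bash
python3 -m creep '[[[0.01,0.05,0],[0,0,0]],[[0,0,0],[0,0,0]]]'|sed -n '2p;4p'; python3 -m creep '[[[-0.01,-0.05,0],[0,0,0]],[[-0.02,-0.06,0],[0,0,0]],[[-0.05,-0.2,0],[0,0,0]],[[0,0,0.5],[0,0,0]],[[-0.1,-0.4,0.9],[0,0,0]],[[-0.1,-0.4,0.9],[0,0,0]],[[-0.3,-0.8,0],[0,0,0]],[[-0.3,-0.8,0],[0,0,0]],[[-0.3,-0.8,0],[0,0,0]],[[-0.2,-0.8,0],[0,0,0]]]' -1
python3 - <<'E'
from h import *
for n in("scene","top"):cv2.imwrite(f"pics/j_{n}.png",snapshot(n)[:,:,::-1])
a=cv2.resize(cv2.imread("pics/j_scene.png")[150:280,210:350],None,fx=3,fy=3,interpolation=cv2.INTER_CUBIC)
b=cv2.resize(cv2.imread("pics/j_top.png")[150:280,210:330],None,fx=3,fy=3,interpolation=cv2.INTER_CUBIC)
cv2.imwrite("pics/j.png",np.hstack([a,b]))
E
```

```text
tcp_pos: [0.538, 0.0968, 0.085]
wrist_force: [-5.8, -18.5, 4.0]
time_s: 13.32
tcp_pos: [0.471, -0.1139, 0.201]
ee_rot: [-0.0, 0.991, -0.131, 0.001]
wrist_force: [0.1, 0.3, 0.0]
gripper_width: 0.996
grasp_force: 0.0
```

View pics/j.png

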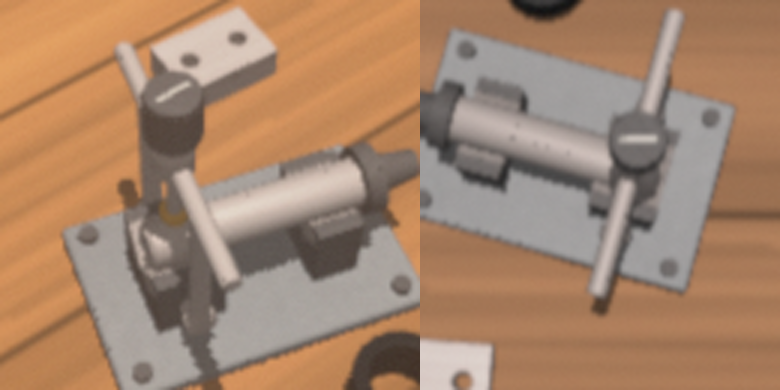

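The stirrup stands upright against its stop: it did not move under 19 N. In the scene crop the knob's top face is at (175,90) and the bar ends at (122,45)/(232,280). In the top crop the knob is at (217,132) and the bar ends at (252,15)/(180,290). Next I'll find the knob.

Run:
```python
from h import *
np.set_printoptions(precision=4,suppress=True)
S=lambda x,y:(210+x/3-.33,150+y/3-.33);T=lambda x,y:(210+x/3-.33,150+y/3-.33)
print("knobtop",tri(T(217,134),S(175,90)),onz("top",T(217,134),.196))
print("end-",tri(T(180,288),S(123,47)));print("end+",tri(T(252,17),S(232,278)))
# knob blob: dark pixels
for n,z in(("top",.19),("scene",.19)):
    im=cv2.imread(f"pics/j_{n}.png");m=((im.max(2)<100)&(np.ptp(im.astype(int),axis=2)<16)).astype(np.uint8)
    N,l,s,c=cv2.connectedComponentsWithStats(m)
    q=T(217,134) if n=="top" else S(175,112)
    for i in range(1,N):
        if s[i,4]>60 and np.hypot(*(c[i]-q))<20: print(n,c[i],s[i])
import st
```

```text
knobtop [0.6098 0.0982 0.1962] [0.6102 0.0989 0.196 ]
end- [0.5296 0.1179 0.144 ]
end+ [0.6866 0.0776 0.1387]
top [281.5164 213.5258] [273 199  19  42 213]
t 13.425 tcp [ 0.4701 -0.1174  0.2009] toolZ [ 0.0016 -0.0017 -1.    ] yaw_y -105.47295154486747 j [ 0.0981  0.2873  0.0636  1.9191 -0.0206  0.9339 -1.6695] F [0.0378 1.3496 0.0114] M [ 0.0192  0.0326 -0.0436] w 1.0008979322756342 0.0
```

The knob's top face is at (.610,.0985,.196) in the camera frame, and the bar ends come out at z≈.141, so the cameras are accurate. I'll go above the knob while unwinding the wrist by +4.55 rad to gain stroke.

```bash
python3 -m creep '[[[0.1,0.2,0.2],[0,0,0.182]],[[0.3,0.458,0.2],[0,0,0.182]],[[0.3,0.458,0.1],[0,0,0.182]],[[0.3,0.458,0],[0,0,0.182]],[[0.3,0.458,0],[0,0,0.182]],[[0.3,0.458,0],[0,0,0.182]],[[0.3,0.458,0],[0,0,0.182]],[[0.3,0.458,0],[0,0,0.182]],[[0.3,0.458,0],[0,0,0.182]],[[0.3,0.458,0],[0,0,0.182]]]' -1 | head -3; python3 -m creep '[[[0,0,0],[0,0,0.182]],[[0,0,0],[0,0,0.182]],[[0,0,0],[0,0,0.182]],[[0,0,0],[0,0,0.182]],[[0,0,0],[0,0,0.182]],[[0,0,0],[0,0,0.182]],[[0,0,0],[0,0,0.182]],[[0,0,0],[0,0,0.182]],[[0,0,0],[0,0,0.182]],[[0,0,0],[0,0,0.182]]]'|head -3; python3 st.py
```

```text
time_s: 14.68
tcp_pos: [0.6115, 0.1053, 0.2257]
ee_rot: [-0.0, 0.71, 0.704, 0.001]
time_s: 15.92
tcp_pos: [0.611, 0.1044, 0.2257]
ee_rot: [0.001, -0.12, 0.993, 0.001]
t 15.925 tcp [0.611  0.1044 0.2257] toolZ [ 0.0011  0.0013 -1.    ] yaw_y 103.79348879163686 j [ 0.2665  0.5731 -0.8619  1.5282  0.4485  1.2467  1.1515] F [ 0.6652  0.357  -0.273 ] M [ 0.0658  0.0718 -0.0065] w 0.9959282547672377 0.0
```

```bash
python3 -m creep '[[[-0.02,-0.12,0],[0,0,0.182]],[[0,0,0],[0,0,0.182]],[[0,0,0],[0,0,0.182]],[[0,0,0],[0,0,0.182]],[[0,0,0],[0,0,0.182]],[[0,0,0],[0,0,0.182]],[[0,0,0],[0,0,0.182]],[[0,0,0],[0,0,0]]]'|head -3
python3 - <<'E'
from h import *
import st
np.set_printoptions(precision=4,suppress=True)
im=snapshot("scene")[:,:,::-1];cv2.imwrite("pics/k_scene.png",im)
a=cv2.imread("pics/j_scene.png")
k=np.array([.61,.0985,.196]);tc=np.array(get_state()["tcp_pos"])
print(px("scene",k),[px("scene",tc+[0,0,d]) for d in(0,.013,.03,.05)])
R=st.R
for s in(1,-1):
  for d in(.013,.03,.045): print(s,d,px("scene",tc+s*.0425*R[:,1]+[0,0,d]))
# knob face column: gray profile rows
g=cv2.cvtColor(im,cv2.COLOR_BGR2GRAY)
print(g[140:215:2,220:320:4])
E
```

```text
time_s: 16.92
tcp_pos: [0.6099, 0.098, 0.2253]
ee_rot: [0.001, -0.684, 0.729, 0.001]
t 16.925 tcp [0.6099 0.098  0.2253] toolZ [ 0.0001  0.0017 -1.    ] yaw_y 176.36576718965213 j [ 0.4167  0.6862 -1.1884  1.5289  0.6431  1.3642  2.2517] F [-0.1433  0.3286 -0.4327] M [ 0.0078 -0.0075 -0.0406] w 1.000634967411404 0.0
[268.7157 179.6973] [array([268.1862, 166.5703]), array([268.1148, 160.3348]), array([268.0171, 151.8225]), array([267.8954, 141.2483])]
1 0.013 [252.819  142.2412]
1 0.03 [252.3575 133.603 ]
1 0.045 [251.9309 125.6279]
-1 0.013 [284.5847 179.8117]
-1 0.03 [284.9083 171.4676]
-1 0.045 [285.2081 163.7389]
[[161 163 161 165 165 172 173 171 173 173 169 169 170 173 168  62  60  56
   62  62  63  66  67 163 162]
 [160 161 162 166 174 172 172 175 172 171 170 171 175 173 170  70  63  59
   65  63  70  74  66 160 158]
 [163 164 166 173 172 171 174 173 173 171 172 175 172 172 167  69  61  62
   65  71  81  76  67 159 157]
 [165 167 172 171 171 175 173 172 170 172 175 175 171 167 165  77  61  63
   64  76  75  67 113 160 158]
 [161 170 170 173 174 173 172 171 172 175 175 171 169 16
[... 2814 characters left out ...]
60 141 101 104  99 109 162 170 168 161
  160 158 153 155 147 125 123]
 [160 164 160 158 160 158 152 158 164 140  99 109 111 106 168 166 162 159
  158 153 150 131 120 127 150]
 [164 159 159 162 160 150 156 164 164 138 100 104 107 103 167 163 161 158
  154 158 169 111 134 161 182]
 [124  96 137 136 143 152 161 163 162 143 102 104 106 108 162 162 160 159
  169 173 171 109 175 193 205]
 [ 86  87  86  84  90  93  98  95  93 124 102 115 104 109 156 149 159 172
  171 172 168 185 203 210 216]
 [ 87  84  86  83  88  90  87  86  86  86 103  99 103 110 119  98 157 172
  172 183 199 210 215 219 217]
 [ 87  86  83  88  91  88  88  85  86  90 101  93 103 109 102  93 157 168
  183 207 216 220 219 215 208]]
```

The near finger's tip appears at scene (285,166), which puts the open tips about 40 mm above the reported TCP, or about 27 mm when shut. To grip at the knob's grip height I need TCP z≈.140.

```bash
python3 -m creep '[[[0,0.01,-0.6],[0,0,0]],[[0,0,-0.6],[0,0,0]],[[0,0,-0.5],[0,0,0]],[[0,0,0],[0,0,0]]]'|sed -n '2p;4p'; python3 -m creep '[[[0,0,0],[0,0,0]],[[0,0,0],[0,0,0]],[[0,0,0],[0,0,0]],[[0,0,0],[0,0,0]],[[0,0,0],[0,0,0]]]' 1; python3 st.py
```

```text
tcp_pos: [0.609, 0.0972, 0.1389]
wrist_force: [-0.3, 0.3, 1.2]
time_s: 18.1
tcp_pos: [0.6096, 0.0978, 0.1412]
ee_rot: [0.0, -0.685, 0.729, -0.0]
wrist_force: [-3.4, -0.9, 6.9]
gripper_width: 0.337
grasp_force: 58.7
t 18.1 tcp [0.6096 0.0978 0.1412] toolZ [ 0.0005  0.0001 -1.    ] yaw_y 176.41189778026055 j [ 0.397   0.7598 -1.1374  1.6457  0.7283  1.2206  2.1767] F [-3.3897 -0.8718  6.8717] M [-0.1246  0.665  -0.0686] w 0.33734975757350993 58.74541461467743
```

The grip is good: width .337 matches the 31 mm knob. I'll screw clockwise.

```bash
python3 -m creep '[[[0,0,-0.004],[0,0,-0.187]],[[0,0,-0.004],[0,0,-0.187]],[[0,0,-0.004],[0,0,-0.187]],[[0,0,-0.004],[0,0,-0.187]],[[0,0,-0.004],[0,0,-0.187]]]'|sed -n '2p;4,6p'; python3 st.py; python3 -m creep '[[[0,0,-0.004],[0,0,-0.187]],[[0,0,-0.004],[0,0,-0.187]],[[0,0,-0.004],[0,0,-0.187]],[[0,0,-0.004],[0,0,-0.187]],[[0,0,-0.004],[0,0,-0.187]],[[0,0,-0.004],[0,0,-0.187]],[[0,0,-0.004],[0,0,-0.187]],[[0,0,-0.004],[0,0,-0.187]]]'|sed -n '2p;4,6p'; python3 st.py
```

```text
tcp_pos: [0.6096, 0.0976, 0.1402]
wrist_force: [-4.2, -1.4, 5.0]
gripper_width: 0.334
grasp_force: 58.7
t 18.725 tcp [0.6096 0.0976 0.1402] toolZ [ 0.0006 -0.0002 -1.    ] yaw_y 122.49061712446043 j [ 0.2969  0.6695 -0.9034  1.6504  0.5762  1.1091  1.3702] F [-4.2198 -1.3815  4.9921] M [-0.3361  0.6884  0.0432] w 0.333570440633705 58.70945155620575
tcp_pos: [0.6092, 0.0975, 0.1385]
wrist_force: [-3.8, -1.3, 6.8]
gripper_width: 0.336
grasp_force: 58.8
t 19.725 tcp [0.6092 0.0975 0.1385] toolZ [-0.0004 -0.0003 -1.    ] yaw_y 36.779703360355306 j [ 0.08    0.5758 -0.5059  1.6607  0.3214  0.9894  0.106 ] F [-3.8075 -1.2572  6.8022] M [-0.428   1.2289  0.024 ] w 0.33554459785160384 58.84108006954193
```

```bash
python3 -m creep '[[[0,0,-0.004],[0,0,-0.187]],[[0,0,-0.004],[0,0,-0.187]],[[0,0,-0.004],[0,0,-0.187]],[[0,0,-0.004],[0,0,-0.187]],[[0,0,-0.004],[0,0,-0.187]],[[0,0,-0.004],[0,0,-0.187]],[[0,0,-0.004],[0,0,-0.187]],[[0,0,-0.004],[0,0,-0.187]]]'|sed -n '4,6p'; python3 st.py; python3 -m creep '[[[0,0,-0.004],[0,0,-0.187]],[[0,0,-0.005],[0,0,-0.187]],[[0,0,-0.005],[0,0,-0.187]],[[0,0,-0.004],[0,0,-0.187]],[[0,0,-0.004],[0,0,-0.187]],[[0,0,-0.004],[0,0,-0.187]],[[0,0,0],[0,0,0]]]'|sed -n '4,6p'; python3 st.py
```

```text
wrist_force: [-4.2, 0.0, 6.6]
gripper_width: 0.338
grasp_force: 58.8
t 20.725 tcp [0.6093 0.098  0.1368] toolZ [-0.0003  0.0008 -1.    ] yaw_y -48.92255656619524 j [-0.1736  0.5422 -0.0968  1.6724  0.0613  0.9301 -1.1472] F [-4.1877  0.0376  6.5781] M [ 0.1045  1.0161 -0.0105] w 0.3375917718876358 58.78850877285004
wrist_force: [-2.6, -1.6, 7.7]
gripper_width: 0.334
grasp_force: 59.0
t 21.6 tcp [0.6095 0.098  0.1356] toolZ [ 0.0002  0.0006 -1.    ] yaw_y -113.01084382406333 j [-0.3711  0.5543  0.2174  1.6814 -0.1438  0.9211 -2.0706] F [-2.6295 -1.6191  7.713 ] M [ 0.0349  0.7613 -0.0489] w 0.3337422430686176 59.00451600551605
```

```bash
python3 -m creep '[[[0,0,-0.004],[0,0,-0.187]],[[0,0,-0.004],[0,0,-0.187]],[[0,0,-0.004],[0,0,-0.187]]]'|sed -n '1,2p'; python3 st.py; python3 -m creep '[[[0,0,0],[0,0,0]],[[0,0,0],[0,0,0]],[[0,0,0],[0,0,0.187]],[[0,0,0],[0,0,0.187]],[[0,0,0],[0,0,0.187]],[[0,0,0],[0,0,0.187]],[[0,0,0],[0,0,0.187]],[[0,0,0],[0,0,0.187]],[[0,0,0],[0,0,0.187]],[[0,0,0],[0,0,0.187]]]' -1|sed -n '4,6p'; python3 -m creep '[[[0,0,0],[0,0,0.187]],[[0,0,0],[0,0,0.187]],[[0,0,0],[0,0,0.187]],[[0,0,0],[0,0,0.187]],[[0,0,0],[0,0,0.187]],[[0,0,0],[0,0,0.187]],[[0,0,0],[0,0,0.187]],[[0,0,0],[0,0,0.187]],[[0,0,0],[0,0,0.187]],[[0,0,0],[0,0,0.187]]]'|sed -n '4p';python3 -m creep '[[[0,0,0],[0,0,0.187]],[[0,0,0],[0,0,0.187]],[[0,0,0],[0,0,0.187]],[[0,0,0],[0,0,0.187]],[[0,0,0],[0,0,0.187]],[[0,0,0],[0,0,0.187]],[[0,0,0],[0,0,0.187]],[[0,0,0],[0,0,0.187]],[[0,0,0],[0,0,0.187]],[[0,0,0],[0,0,0.187]]]'|sed -n '4p'; python3 st.py
```

```text
time_s: 21.98
tcp_pos: [0.6095, 0.0978, 0.135]
t 21.975 tcp [0.6095 0.0978 0.135 ] toolZ [ 0.0001  0.0011 -1.    ] yaw_y -145.34971192096623 j [-0.4678  0.5737  0.3776  1.6859 -0.2536  0.9301 -2.5294] F [-3.8887 -0.8937  6.5802] M [-0.1108  0.7857  0.0911] w 0.34130370580778724 58.933610916137695
wrist_force: [-0.3, 0.3, 0.9]
gripper_width: 0.998
grasp_force: 0.0
wrist_force: [1.0, -0.6, -0.2]
wrist_force: [-0.2, 0.1, 0.1]
t 25.725 tcp [0.6102 0.0971 0.1343] toolZ [ 0.001   0.0003 -1.    ] yaw_y 155.43883436274012 j [ 0.3652  0.7329 -1.0541  1.6542  0.6848  1.1679  1.8509] F [-0.2291  0.0993  0.0882] M [-0.0017 -0.0233 -0.0234] w 0.9989028434550092 0.0
```

```bash
python3 -m creep '[[[0,0,0],[0,0,0]],[[0,0,0],[0,0,0]],[[0,0,0],[0,0,0]],[[0,0,0],[0,0,0]],[[0,0,0],[0,0,0]],[[0,0,-0.004],[0,0,-0.187]],[[0,0,-0.004],[0,0,-0.187]],[[0,0,-0.004],[0,0,-0.187]],[[0,0,-0.004],[0,0,-0.187]],[[0,0,-0.004],[0,0,-0.187]]]' 1|sed -n '4,6p'; python3 st.py; python3 -m creep '[[[0,0,-0.004],[0,0,-0.187]],[[0,0,-0.004],[0,0,-0.187]],[[0,0,-0.004],[0,0,-0.187]],[[0,0,-0.004],[0,0,-0.187]],[[0,0,-0.004],[0,0,-0.187]],[[0,0,-0.004],[0,0,-0.187]],[[0,0,-0.004],[0,0,-0.187]],[[0,0,-0.004],[0,0,-0.187]],[[0,0,-0.004],[0,0,-0.187]]]'|sed -n '4,6p'; python3 st.py
```

```text
wrist_force: [-2.5, -0.5, 4.2]
gripper_width: 0.337
grasp_force: 59.1
t 26.975 tcp [0.6096 0.0975 0.1335] toolZ [ 0.0003 -0.0003 -1.    ] yaw_y 101.05222064350595 j [ 0.2512  0.6494 -0.8127  1.6595  0.5264  1.0647  1.0411] F [-2.5064 -0.5287  4.1661] M [-0.2003  0.6387  0.0461] w 0.33691939393950293 59.08921301364899
wrist_force: [-4.6, -0.6, 6.1]
gripper_width: 0.341
grasp_force: 59.3
t 28.1 tcp [0.6091 0.0974 0.1316] toolZ [-0.0008 -0.0004 -1.    ] yaw_y 4.6233413318573096 j [-0.0088  0.5638 -0.3597  1.6718  0.2337  0.9494 -0.3737] F [-4.6339 -0.6046  6.0629] M [-0.0484  1.2478  0.0418] w 0.34053949062437333 59.3058979511261
```

```bash
for i in 1; do python3 -m creep '[[[0,0,-0.004],[0,0,-0.187]],[[0,0,-0.004],[0,0,-0.187]],[[0,0,-0.004],[0,0,-0.187]],[[0,0,-0.004],[0,0,-0.187]],[[0,0,-0.004],[0,0,-0.187]],[[0,0,-0.004],[0,0,-0.187]]]' >/dev/null; python3 st.py; python3 -m creep '[[[0,0,-0.004],[0,0,-0.187]],[[0,0,-0.004],[0,0,-0.187]]]'>/dev/null; python3 st.py;  python3 -m creep '[[[0,0,-0.004],[0,0,-0.187]],[[0,0,0],[0,0,0]]]'>/dev/null; python3 st.py; done
```

```text
t 28.85 tcp [0.6141 0.0996 0.1315] toolZ [ 0.009   0.0026 -1.    ] yaw_y -59.51552877895199 j [-0.2038  0.549  -0.0509  1.6764  0.0333  0.9077 -1.3062] F [13.6228  3.5144 -1.836 ] M [ 0.7069 -3.0655  0.5681] w 0.3310593171429196 59.80391442775726
t 29.1 tcp [0.6183 0.0972 0.1319] toolZ [ 0.0166  0.0006 -0.9999] yaw_y -81.09590369083045 j [-0.2688  0.5514  0.0569  1.6761 -0.0341  0.8988 -1.6149] F [25.594  -3.7232 -6.5227] M [-0.7636 -5.79    0.1515] w 0.29746541836771556 60.37704348564148
t 29.35 tcp [0.6206 0.0948 0.1324] toolZ [ 0.0207 -0.0019 -0.9998] yaw_y -91.76716901845717 j [-0.3009  0.554   0.1121  1.6758 -0.0677  0.8959 -1.7658] F [29.4114 -7.516  -6.3328] M [-1.4083 -6.4318  0.0407] w 0.2643319930378456 58.3568412065506
```

The torque rose to 0.57 N·m and the tool began sliding round the knob, so the screw is at or near its stop. I'll let go, rise and measure the knob.

```bash
python3 -m creep '[[[0,0,0],[0,0,0]],[[0,0,0],[0,0,0]],[[0,0,0.6],[0,0,0]],[[0,0,0.6],[0,0,0]],[[-0.3,-0.8,0.3],[0,0,0]],[[-0.3,-0.9,0],[0,0,0]],[[-0.3,-0.9,0],[0,0,0]],[[-0.3,-0.9,0],[0,0,0]]]' -1|sed -n '1,4p'
python3 - <<'E'
from h import *
np.set_printoptions(precision=4,suppress=True)
I={}
for n in("scene","top"):
    im=snapshot(n)[:,:,::-1];cv2.imwrite(f"pics/m_{n}.png",im);I[n]=im
# match displacement of knob / bar end / spindle between j and m by template
for n,pts in(("scene",{"knob":(268,179.7),"barR":(287,243),"barL":(250.7,165.5),"spin":(322,211),"flange":(335,205)}),("top",{"knob":(282,194),"barR":(293.7,155.5),"barL":(269.8,245.5),"spin":(243,191)})):
    j=cv2.imread(f"pics/j_{n}.png")
    for k,(u,v) in pts.items():
        u0,v0=int(u)-8,int(v)-8;t=j[v0:v0+17,u0:u0+17];w=I[n][v0-10:v0+27,u0-10:u0+27]
        r=cv2.matchTemplate(np.ascontiguousarray(w),t,cv2.TM_CCOEFF_NORMED);_,s,_,l=cv2.minMaxLoc(r)
        print(n,k,round(s,2),"shift",l[0]-10,l[1]-10)
k=np.array([.61,.0985,.196]);h=np.array([.609,.0985,.141]);x=np.array([.965,-.262,0])
for n in("scene","top"): print(n,"per 11mm down",px(n,k-[0,0,.0111])-px(n,k))
E
```

```text
time_s: 30.35
tcp_pos: [0.5487, -0.0784, 0.2043]
ee_rot: [-0.0, 1.0, -0.012, -0.0]
wrist_force: [0.7, -0.6, 0.2]
scene knob 0.66 shift 0 1
scene barR 0.95 shift -1 1
scene barL 0.97 shift -1 1
scene spin 1.0 shift 0 0
scene flange 1.0 shift 0 0
top knob 0.57 shift 1 1
top barR 0.98 shift 1 1
top barL 0.95 shift 1 1
top spin 0.99 shift 0 0
scene per 11mm down [0.0486 4.7524]
top per 11mm down [-0.1459  0.9486]
```

Run:
```python
import cv2,numpy as np
for n in "jm":
    g=cv2.cvtColor(cv2.imread(f"pics/{n}_scene.png"),cv2.COLOR_BGR2GRAY)
    for u in(262,267,272): print(n,u,g[168:216,u])
```

```text
j 262 [171 132 104  98  97  97 103 111 115 115 117 115 116 122 158 172 133 118
 113 103  86  77  73  73  74  74  73  72  73  75  75  77  84  96 104 104
 100  97  98  98 102 100  99 100 101  99 100 100]
j 267 [205 204 202 200 193 163 121 116 117 116 124 162 191 166 134 116 116 120
 118 117 106  83  76  74  76  74  75  71  75  74  74  74  75  78  93 106
 108 106 103 108 119 125 112 105 101 100  98 100]
j 272 [136 110 108 118 161 186 156 123 129 169 182 132 117 116 116 116 117 117
 119 109  89  82  80  76  74  75  73  75  74  76  78  76  81  94 107 106
 104 106 144 187 195 198 199 200 198 196 191 187]
m 262 [179 139 110 103 103 103 104 114 133 149 142 126 125 125 122 122 121 121
 123 126 130 138 137 124 115 101  83  81  80  77  77  79  75  77  77  77
  76  86  98 102 103 106 107 106 110 110 109 109]
m 267 [213 211 211 209 208 204 181 135 108 103 114 130 151 165 152 144 125 123
 124 121 123 121 120 122 116 103  81  77  78  78  78  77  80  81  77  79
  78  82  96 110 127 155 171 163 150 135 116 108]
m 272 [143 114 114 123 170 207 210 211 213 212 209 201 172 134 121 122 121 122
 121 122 122 117 109  91  84  77  76  75  76  77  77  76  77  79  79  84
  93 100 105 133 166 179 193 203 205 208 208 208]
```

The knob moved down about 4.3 px of the expected 4.75, the bar is still upright, and the spindle has not shifted. I'll regrip once more to check the tightness with small torque steps.

```bash
python3 -m creep '[[[0.3,0.88,0],[0,0,0.15]],[[0.3,0.88,0],[0,0,0.15]],[[0.3,0.88,0],[0,0,0.15]],[[0.3,0.87,0],[0,0,0.15]],[[0,0,0],[0,0,0.15]],[[0,0,0],[0,0,0]],[[0,0,0],[0,0,0]]]'|sed -n '1,4p'; python3 st.py
```

```text
time_s: 31.32
tcp_pos: [0.6094, 0.0973, 0.2043]
ee_rot: [0.0, 0.936, 0.353, -0.0]
wrist_force: [0.1, 0.0, 0.2]
t 31.325 tcp [0.6094 0.0973 0.2043] toolZ [-0.0005 -0.0003 -1.    ] yaw_y -48.71477851401951 j [-0.1871  0.4802 -0.0744  1.5836  0.0391  1.0798 -1.1218] F [0.0525 0.009  0.1703] M [-0.0268 -0.0584 -0.034 ] w 0.9994678534346864 0.0
```

```bash
python3 -m creep '[[[0,0,-0.5],[0,0,0]],[[0,0,-0.5],[0,0,0]],[[0,0,-0.5],[0,0,0]],[[0,0,0],[0,0,0]],[[0,0,0],[0,0,0]]]'|sed -n '2p;4p'; python3 -m creep '[[[0,0,0],[0,0,0]],[[0,0,0],[0,0,0]],[[0,0,0],[0,0,0]],[[0,0,0],[0,0,0]],[[0,0,0],[0,0,0]]]' 1 >/dev/null; python3 st.py; python3 -m creep '[[[0,0,-0.002],[0,0,-0.1]],[[0,0,0],[0,0,0]]]'>/dev/null;  python3 st.py; python3 -m creep '[[[0,0,-0.002],[0,0,-0.1]],[[0,0,0],[0,0,0]]]'>/dev/null;  python3 st.py; python3 -m creep '[[[0,0,-0.002],[0,0,-0.1]],[[0,0,0],[0,0,0]]]'>/dev/null;  python3 st.py
```

```text
tcp_pos: [0.6103, 0.0977, 0.1305]
wrist_force: [0.2, -0.4, 0.3]
t 32.575 tcp [0.6105 0.0976 0.1301] toolZ [ 0.0015 -0.0001 -1.    ] yaw_y -48.497876058747195 j [-0.1872  0.5494 -0.0751  1.6794  0.0501  0.9132 -1.1283] F [ 0.9681 -2.4165  5.629 ] M [-0.2358 -0.029  -0.0386] w 0.33713441445055614 59.05784726142883
t 32.825 tcp [0.6113 0.0978 0.1301] toolZ [ 0.0032 -0.0003 -1.    ] yaw_y -54.111283928019915 j [-0.2054  0.5497 -0.0471  1.6795  0.0325  0.9101 -1.2098] F [ 5.2546 -2.2773  4.0589] M [-0.5294 -1.2562  0.8035] w 0.34163785967186416 59.6496444940567
t 33.075 tcp [0.6126 0.0984 0.1302] toolZ [ 0.0056  0.001  -1.    ] yaw_y -59.902316952041325 j [-0.2229  0.5501 -0.0192  1.6791  0.0131  0.9069 -1.2928] F [ 9.3854 -0.5604  2.1494] M [ 0.1201 -2.0549 -0.014 ] w 0.3381349614577369 59.20332849025726
t 33.325 tcp [0.6136 0.0983 0.1303] toolZ [ 0.0074  0.0009 -1.    ] yaw_y -65.60318753948117 j [-0.2405  0.5508  0.009   1.679  -0.005   0.9044 -1.3748] F [11.7774 -0.8979  0.2044] M [-0.0431 -2.8074  0.3782] w 0.3358766763802432 59.344452023506165
```

The torque hits 0.8 N·m on the first 0.1 rad and then the pads slip, so the screw is on its hard stop. I'll release and retreat.

```bash
python3 -m creep '[[[0,0,0],[0,0,0]],[[0,0,0],[0,0,0]],[[0,0,0],[0,0,0]],[[0,0,0.6],[0,0,0]],[[0,0,0.6],[0,0,0]],[[-0.3,-0.8,0.3],[0,0,0]],[[-0.3,-0.9,0],[0,0,0]],[[-0.3,-0.9,0],[0,0,0]],[[-0.3,-0.9,0],[0,0,0]],[[0,0,0],[0,0,0]]]' -1|sed -n '1,6p'
python3 - <<'E'
from h import *
I={}
for n,pts in(("scene",{"barR":(287,243),"barL":(250.7,165.5),"spin":(322,211),"flange":(335,205)}),("top",{"barR":(293.7,155.5),"barL":(269.8,245.5),"spin":(243,191)})):
    im=np.ascontiguousarray(snapshot(n)[:,:,::-1]);cv2.imwrite(f"pics/n_{n}.png",im)
    j=cv2.imread(f"pics/j_{n}.png");up=lambda a:cv2.resize(a,None,fx=4,fy=4,interpolation=cv2.INTER_CUBIC)
    for k,(u,v) in pts.items():
        u0,v0=int(u)-8,int(v)-8;r=cv2.matchTemplate(up(im[v0-6:v0+23,u0-6:u0+23]),up(j[v0:v0+17,u0:u0+17]),cv2.TM_CCOEFF_NORMED)
        _,s,_,l=cv2.minMaxLoc(r);print(n,k,round(s,2),"shift",l[0]/4-6,l[1]/4-6)
g=cv2.cvtColor(cv2.imread("pics/n_scene.png"),cv2.COLOR_BGR2GRAY);print(g[188:210,267])
E
```

```text
time_s: 34.58
tcp_pos: [0.548, -0.0816, 0.2043]
ee_rot: [0.001, 0.978, 0.208, -0.001]
wrist_force: [0.1, 0.8, 0.6]
gripper_width: 1.001
grasp_force: 0.0
scene barR 0.96 shift -1.25 0.75
scene barL 0.98 shift -1.25 0.5
scene spin 1.0 shift 0.0 0.0
scene flange 1.0 shift 0.0 0.0
top barR 1.0 shift 1.25 0.75
top barL 0.97 shift 1.25 0.25
top spin 0.99 shift 0.0 0.0
[122 122 122 120 117 103  80  81  78  79  78  80  79  80  77  78  77  81
  96 108 126 155]
```

The bar is still within about 0.02 rad of its stop, the spindle has not moved, the screw stalled hard and the robot is clear. I'll hand it in.

```bash
python3 -c "
from plant import *
print(hand_in())"
```

```text
the job is handed in; nothing more can be done
None
```

I handed the job in with the stirrup upright to within about 0.02 rad of its stop, the thumbscrew turned down until it stalled hard at 0.8 N·m, the spindle unmoved in its V-blocks and the gripper clear; `hand_in()` returned no verdict, and I inferred tightness from that stall, not from a reading of the screw angle or foot force.

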